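# Seat a brass fob blank in the drill jig and lock the cam

### The arm

A 6-joint arm with a two-finger parallel gripper is mounted at the origin on a cart in front of the work surface, level with it; the furniture and walls round the work are solid. World frame = base frame: x ahead of the robot, y to its left, z up, the work surface at z = 0. Lengths are in m, angles in rad, forces in N, time in s.
With the tool pointing down it reaches from about 0.275 to 0.85 m from the base axis. Payload 19 kg.
Tool frame: the origin (TCP) lies midway between the tips of the shut fingers; the grasp point (between the pads) lies 19 mm behind it; z points along the fingers, y is the direction in which the jaws open and shut (so a half turn about z gives the same grasp; the last joint's range is limited). The gripper opens to 85 mm and grips with 20 to 120 N. Pads are 22 mm wide; open, the fingers measure 114 mm over their backs; the gripper's body (76 mm by 85 mm) begins 54 mm behind the grasp point. The pads swing forward as they close: fully open they stand 13 mm farther back than shut.
Start: joints at [-1.365, 0.15, 1.437, -0, 1.554, -0.134], TCP at [0.192, -0.542, 0.231] pointing down, gripper open.
Joint ranges: [-2.8, 2.8], [-0.68, 2.1], [0.12, 2.68], [-1.39, 4.53], [0.16, 2.79], [-2.81, 2.81]. Speed limits (rad/s): [1.89, 1.89, 2.22, 3.01, 3.01, 3.01].

### API

Orientations are given as a unit quaternion [x, y, z, w].
In Python, from cell import readout, optics, order gives the robot as it stands. The module is installed in compiled form; this text tells all that it offers.
- The arm moves only by the tool jog_arm, never from a script. Its argument "series" is a list of rows, each a list of 3 entries, a list of its own where there are three numbers: the shift along the world's x, y, z in cm, then the turn, a rotation vector about the world's x, y, z in rad, then the closure, from 0 (fully open) to 1 (shut). In form: [[[dx, dy, dz], [wx, wy, wz], gripper], ...]. A call has exactly 5 rows; each row is the pose to reach, as a shift and turn from the pose commanded when the call began; what a row does not reach only later rows make up. A row lasts 1/12 s, in which the tool goes at most 41.7 mm and 7.16 degrees, less where a joint would pass 70% of its speed; a pose out of reach is approached as far as the arm can. A call with a gripper value outside its range is refused whole. The fingers move at their own pace and stop on an object; "newtons" is the grip in N (left out, the last holds). Time passes only in rows, so rows that repeat a pose let the fingers close, or fill a call up. It gives the time, the measured TCP pose, the force and the opening at its end, in the units of the state.
- readout.read_state(): the state, without advancing time (a new reading comes with each control period).
- optics.snapshot(name): name is "scene" or "side" or "wrist"; returns a dict with "color" (480x640x3 uint8, red, green, blue), "camera_matrix" (3x3 intrinsics, pixels), "D" ([k1, k2, p1, p2, k3] as OpenCV has them; the pictures are not rectified), "R" (3x3) and "t" (3): a world point X has camera coordinates R X + t; the wrist camera has in their place "tool_from_camera" (4x4, takes a point from camera to tool coordinates, whose origin is the TCP and whose axes are the flange's). Camera axes: x right, y down, z forward; pixel columns grow to the right and rows downward; lengths in m; the calibration is good to about 2 mm. A picture is of the moment at which its call begins: read the wrist's pose just before it. There is no depth.
- order.hand_in(): hands the job in, once; it reports no verdict.
The state is a dict: "time": time; "joints": joint angles; "dq": joint speeds; "tau": joint torques, N m; "position": TCP position; "eef_rot": TCP orientation; "wrist_force": force on the tool from outside, world axes, zero at the start; "moment": the same for the moment, N m; "gripper_width": finger opening in m.
Only numpy, scipy, OpenCV 4.12 (cv2) and the standard library are available. Lean on these libraries where they do the work, as an engineer would, in place of code of your own. Each camera call takes 0.05 s, during which the arm holds its last target.

### The job

Get the undrilled brass blank ready for drilling, with pushes of the fingers alone: slide it over the jig plate until its long side lies flat against the rail, then slide it along the rail into the corner pocket under the drill bush until its end stands against the end stop. Then push the cam lever round as far as it goes, so that the cam clamps the blank against the rail. Do not lift the blank or push it off the plate, and leave the drilled fob, the round tin and the thimble-shaped die where they are.

Things in the scene. Friction and masses are not known exactly. Their poses are not given: they have to be found in the camera images.
- jig: Drill jig fixed to the bench: aluminium base plate 110 (x) x 208 (y) x 12 mm thick with steel parts on it. Origin on the bench under the plate, midway in x, 106 mm from the -y end, 102 mm from the +y end; z up. Jig coordinates below are in this frame, in mm. A rail runs along y at the far (+x) side; the end stop is at the +y end of it.
- rail (a point): Point on the rail's working face, at the top of the plate: jig x = 35, y = -40, 12 mm above the bench. The face looks to jig -x. The rail is a straight steel bar, 13 mm wide, 11 mm high above the plate, from jig y = -102 to 98.
- corner (a point): Point where the rail face and the end stop's face meet, at the top of the plate: jig x = 35, y = 85, 12 mm above the bench. The end stop's face looks to jig -y.
- bush (a point): Top of the drill bush, 35 mm above the bench, at jig x = 23, y = 73. It stands on the bush plate, a steel roof over the corner pocket: jig x -9 to 48, y 61 to 98, its underside 11 mm and its top 19 mm above the base plate. Opposite the rail a cheek with a rounded lead-in has its face at jig x = 8.5, so the pocket is 26.5 mm wide, open only towards -y.
- home (a point): Where the blank's centre comes to lie when fully home: jig x = 23, y = 55, 16 mm above the bench. The blank's tail end is then at jig y = 25, so 36 mm of it stick out from under the roof.
- blank_centre (a point): Centre of the undrilled blank: loose brass bar 24 (its x) x 60 (its y, lengthwise) x 8 mm thick, about 0.1 kg, no hole. It lies flat on the jig plate (centre 16 mm above the bench), away from the rail and short of the pocket, slanted up to half a radian to the rail. It slides on the plate when pushed.
- blank: The same undrilled blank; origin in the middle of its underside, y axis along its length, z up.
- cam (a joint): Turn of the eccentric cam, rad: open at 0 to 0.25 at the start, locked at its stop, 1.745. It turns anticlockwise seen from above and stays where it is left. Turned, it bulges 5 mm into the blank's track, so it must stay open until the blank is home. It meets a seated blank at about 1.5 rad and then squeezes it. At the knob it takes about 1 N, and up to some 10 N at the end.
- lever_knob (a point): Centre of the black ball knob, 19 mm across, 38 mm above the bench, on the cam's thin lever, 65 mm from the pivot. With the cam at 0 the lever points at 165 degrees in the jig frame (x axis 0, y axis 90 degrees), out towards jig -x; at the stop it points at 265 degrees (-y). It is closed by pushing the knob on its +y side and following it round the pivot.
- cam_pivot (a point): Upright pivot axis of the cam, at the top of the base plate: jig x = -4.5, y = 46, 12 mm above the bench. The cam is a dark steel disc, 24 mm across and 12 mm high, set 4 mm off this axis, between the cheek and jig y = 30.
- drilled_centre (a point): Centre of the finished fob: a bar like the blank, 24 x 60 x 8 mm, with a 6 mm hole near one end, loose on the bench behind the rail. Leave alone.
- die_centre (a point): Centre of a loose steel die shaped like a thimble, 25 mm across, 31 mm high, on the bench beyond the jig's +y end. Leave alone.
- tin_centre (a point): Centre of a loose round tin, 52 mm across, 18 mm high, on the bench behind the rail. Leave alone.
There are look-alikes about, which are no part of the job. Leave any turquoise look-alike of the blank alone.

How it is judged:
By the outcome, as a careful person would: the job done as asked, in the order asked, and still so for the second after the job is handed in, with the robot touching nothing.
It also fails if it takes over 54 s, if anything falls off the work surface, if the arm or the gripper's body presses on something with over 40 N, if the wrist force passes 120 N, or if a joint passes its speed limit or range.

## Working session

There is one attempt and no reset: what is moved stays moved. The work goes in short steps, Python scripts to look and compute and a tool call to move; the robot and the scene stay as the last step left them, time stands still between calls to the robot, and variables do not carry over. Pictures are saved under pics/ and viewed, and the job is handed in when it is done.

Besides the shell and the picture viewer there is one more tool, called after "Emit:" as a command line: name --argument value ..., lists and objects as JSON in quotes. jog_arm: Moves the arm, as the interface text tells. Its arguments: {"type":"object","properties":{"series":{"type":"array"},"newtons":{"type":"number"}},"required":["series"]}

```bash
mkdir -p pics; cat > h.py <<'E'
import numpy as np,cv2,pickle
from cell import readout,optics,order
def snap(n,f):
    s=readout.read_state(); d=optics.snapshot(n); d['state']=s
    cv2.imwrite('pics/%s.png'%f,d['color'][:,:,::-1]); pickle.dump(d,open(f+'.pkl','wb')); return d
E
python3 - <<'E'
from h import *
for n in('scene','side','wrist'):
    d=snap(n,n+'0'); print(n,d['camera_matrix'].tolist(),d['D'], d.get('R'),d.get('t'),d.get('tool_from_camera'))
print(readout.read_state())
E
```

```text
scene [[621.8101672629697, 0.0, 325.5826653247461], [0.0, 621.8101672629697, 235.3465197782148], [0.0, 0.0, 1.0]] [-0.19409465  0.          0.          0.          0.        ] [[-0.81298932 -0.5820934   0.01468442]
 [-0.33267054  0.44363596 -0.83217633]
 [ 0.47788981 -0.68143555 -0.55431662]] [0.37293304 0.33466525 0.49940535] None
side [[457.4088125081293, 0.0, 315.5485983420697], [0.0, 457.4088125081293, 237.3592417862986], [0.0, 0.0, 1.0]] [-0.00162911  0.          0.          0.          0.        ] [[ 0.96030573 -0.27852626  0.01536288]
 [-0.12547241 -0.48048109 -0.86798306]
 [ 0.24913765  0.8316015  -0.4963561 ]] [-0.64891236  0.02158872  0.92173838] None
wrist [[376.2534107450184, 0.0, 319.237888835484], [0.0, 376.2534107450184, 231.63262067986543], [0.0, 0.0, 1.0]] [-0.07943994  0.          0.          0.          0.        ] None None [[ 1.18684379e-03 -9.63607396e-01 -2.67318871e-01  6.78132621e-02]
 [ 9.99998800e-01  1.40980633e-03 -6.42144854e-04  1.32731825e-03]
 [ 9.95643365e-04 -2.67317788e-01  9.63607913e-01 -1.42545121e-01]
 [ 0.00000000e+00  0.00000000e+00  0.00000000e+00  1.00000000e+00]]
{'time': 0.15, 'joints': array([-1.36500054e+00,  1.50864831e-01,  1.43783961e+00, -2.54459757e-05,
        1.55383668e+00, -1.34024689e-01]), 'dq': array([-1.59122214e-03, -1.69996092e-03, -1.22958703e-03, -2.33959825e-05,
        8.65373514e-04,  7.61404707e-04]), 'tau': array([ 2.95330792e-03, -7.13378334e+01, -5.71044910e+01, -3.66893732e-05,
        7.12846377e-03,  2.01855966e-05]), 'position': array([ 0.19157813, -0.54194192,  0.23083978]), 'eef_rot': array([ 9.85599801e-01,  1.69094078e-01, -2.97272956e-05, -4.73470534e-04]), 'wrist_force': array([ 0.01778044,  0.27857521, -0.85379123]), 'moment': array([-0.0624137 , -0.00216082,  0.02720934]), 'gripper_width': 0.08495728732257013}
```

View pics/scene0.png

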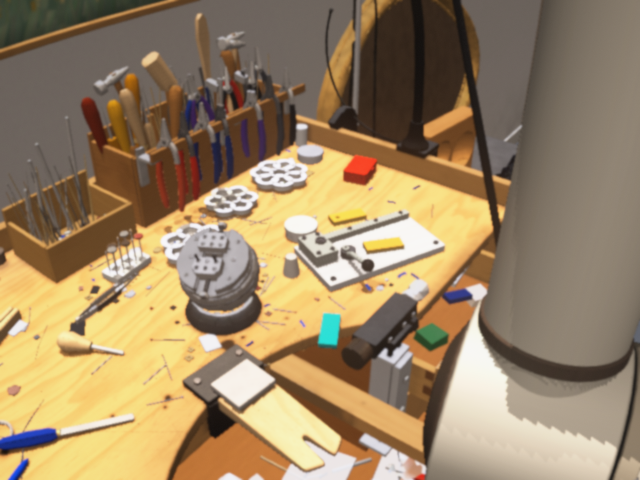

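View pics/side0.png

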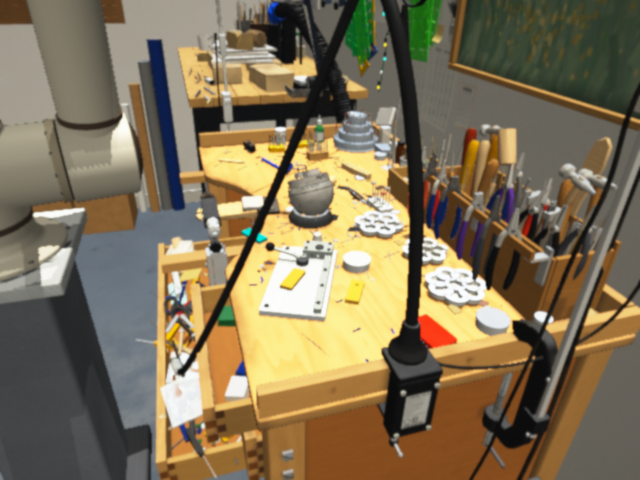

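View pics/wrist0.png

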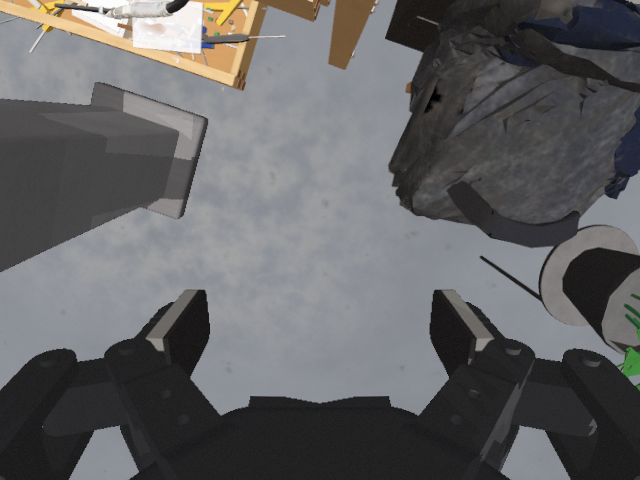

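The scene camera shows the white plate around (370,248), with the yellow blank at (383,244) and the drilled fob behind the rail at (348,216). In the side view the plate is around (300,280). I'll get a coarse location first, then use the wrist camera.

```bash
cat >> h.py <<'E'
from scipy.spatial.transform import Rotation as Ro
def cast(d,px,z):
    px=np.array(px,float).reshape(-1,1,2)
    u=cv2.undistortPoints(px,d['camera_matrix'],d['D'])[:,0]
    r=np.c_[u,np.ones(len(u))]
    if d.get('R') is not None: R=np.array(d['R']);C=-R.T@d['t'];w=r@R
    else:
        T=np.eye(4);T[:3,:3]=Ro.from_quat(d['state']['eef_rot']).as_matrix();T[:3,3]=d['state']['position']
        M=T@d['tool_from_camera'];C=M[:3,3];w=r@M[:3,:3].T
    s=(z-C[2])/w[:,2]
    return C+w*s[:,None]
def load(f): return pickle.load(open(f+'.pkl','rb'))
E
python3 - <<'E'
from h import *
d=load('scene0'); im=d['color'][:,:,::-1]
c=cv2.resize(im[190:300,270:470],(800,440),interpolation=cv2.INTER_CUBIC);cv2.imwrite('pics/sc_crop.png',c)
s=load('side0')['color'][:,:,::-1]
cv2.imwrite('pics/si_crop.png',cv2.resize(s[220:340,230:390],(800,600),interpolation=cv2.INTER_CUBIC))
E
```

```text
(no output)
```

View pics/sc_crop.png

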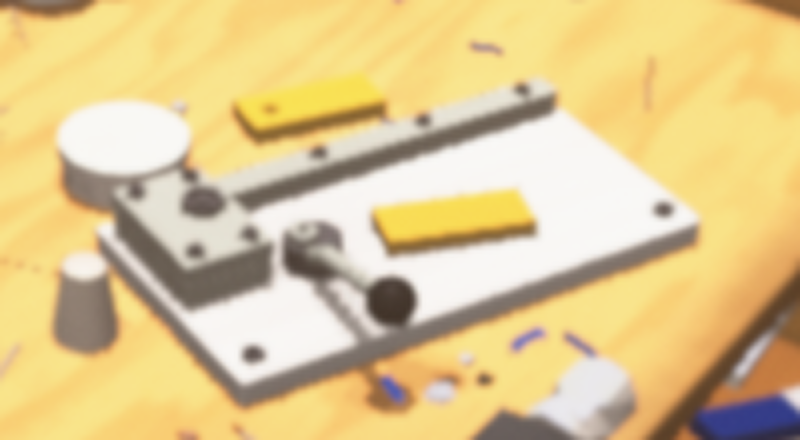

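View pics/si_crop.png

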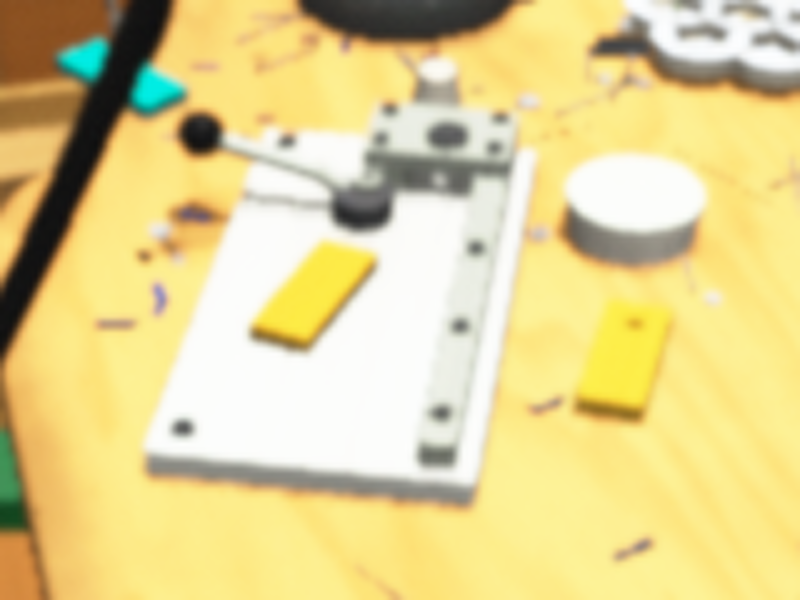

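```bash
python3 - <<'E'
from h import *
d=load('scene0');s=load('side0')
A=cast(d,np.array([[240,383],[698,225],[100,230]])/4+[270,190],.012)
B=cast(s,np.array([[148,456],[475,488],[535,150],[262,130]])/5+[230,220],.012)
print(A.round(4));print(B.round(4))
print('blank', cast(d,np.array([[373,208],[517,190],[535,226],[388,243]])/4+[270,190],.02).round(4))
print('blankside', cast(s,np.array([[323,242],[376,260],[305,343],[252,328]])/5+[230,220],.02).round(4))
print('knob', cast(d,np.array([[391,300]])/4+[270,190],.038),cast(s,np.array([[201,133]])/5+[230,220],.038))
E
```

```text
[[ 0.5609 -0.153   0.012 ]
 [ 0.4755 -0.3375  0.012 ]
 [ 0.6573 -0.1975  0.012 ]]
[[ 0.479  -0.3514  0.012 ]
 [ 0.5769 -0.3945  0.012 ]
 [ 0.6615 -0.202   0.012 ]
 [ 0.5597 -0.1592  0.012 ]]
blank [[ 0.5764 -0.2619  0.02  ]
 [ 0.5385 -0.3056  0.02  ]
 [ 0.5208 -0.2885  0.02  ]
 [ 0.5594 -0.2458  0.02  ]]
blankside [[ 0.5611 -0.2562  0.02  ]
 [ 0.5769 -0.2725  0.02  ]
 [ 0.5402 -0.3151  0.02  ]
 [ 0.5245 -0.3019  0.02  ]]
knob [[ 0.52695977 -0.19503458  0.038     ]] [[ 0.52787966 -0.19813017  0.038     ]]
```

Emit:
jog_arm --series '[[[3,2.7,0],[0,0,-0.12],0],[[6,5.4,0],[0,0,-0.24],0],[[9,8.1,0],[0,0,-0.36],0],[[12,10.8,0],[0,0,-0.48],0],[[15,13.5,0],[0,0,-0.6],0]]'

```text
time: 0.57
position: [0.3315, -0.4159, 0.2312]
eef_rot: [0.994, -0.112, -0.0, -0.0]
wrist_force: [0.1, -1.0, -0.3]
gripper_width: 0.085
```

Emit:
jog_arm --series '[[[3,2.7,0],[0,0,-0.07],0.5],[[6,5.4,0],[0,0,-0.14],0.5],[[9,8.1,0],[0,0,-0.14],0.5],[[12,10.8,0],[0,0,-0.14],0.5],[[15,13.5,0],[0,0,-0.14],0.5]]'

```text
time: 0.98
position: [0.4817, -0.2806, 0.2313]
eef_rot: [0.984, -0.178, 0.0, -0.0]
wrist_force: [-0.9, -1.1, -1.2]
gripper_width: 0.0423
```

Emit:
jog_arm --series '[[[2,1.5,0],[0,0,0],0.5],[[2.3,2,0],[0,0,0],0.5],[[2.3,2.2,0],[0,0,0],0.5],[[2.3,2.2,0],[0,0,0],0.6],[[2.3,2.2,0],[0,0,0],0.6]]'

```text
time: 1.4
position: [0.5028, -0.261, 0.2312]
eef_rot: [0.984, -0.179, -0.0, 0.0]
wrist_force: [-0.7, -0.4, 0.1]
gripper_width: 0.0341
```

```bash
python3 - <<'E'
from h import *
d=snap('wrist','w1'); print(d['state'])
E
```

```text
{'time': 1.4, 'joints': array([-6.14736478e-01,  1.33003665e-01,  1.45731382e+00, -1.81365544e-04,
        1.55144702e+00,  1.31570929e+00]), 'dq': array([-1.14828594e-02, -1.86840663e-03, -2.25132432e-03,  6.52591630e-04,
       -1.50042969e-06, -1.55106025e-04]), 'tau': array([ 1.69002201e+00, -6.92445874e+01, -5.70331979e+01,  8.71596602e-02,
        1.19094088e-02,  4.83493041e-02]), 'position': array([ 0.5028228 , -0.26104969,  0.23124341]), 'eef_rot': array([ 9.83875365e-01, -1.78855390e-01, -1.16128117e-04,  4.60216235e-05]), 'wrist_force': array([-0.6552327 , -0.40638021,  0.12663414]), 'moment': array([ 0.04371323,  0.06188631, -0.01098276]), 'gripper_width': 0.03407404160897672}
```

View pics/w1.png

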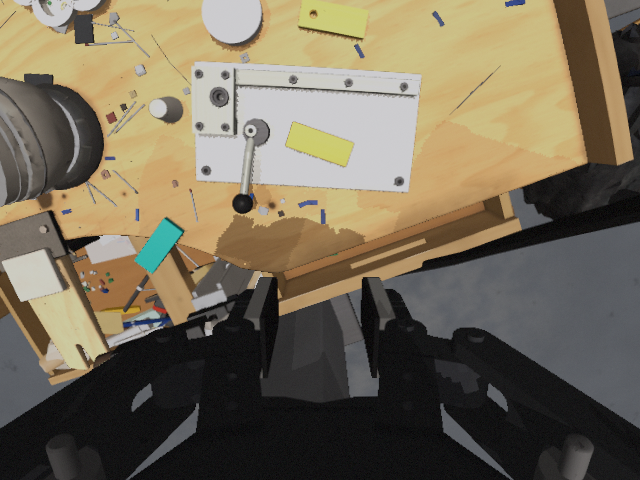

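The wrist view shows the whole jig: plate corners near (195,62), (421,74), (410,192) and (196,181), the blank at (319,144) and the knob at (242,203). Now I'll measure it.

```bash
cat >> h.py <<'E'
def blankquad(d,box,lo=(20,90,100),hi=(35,255,255)):
    hsv=cv2.cvtColor(d['color'],cv2.COLOR_RGB2HSV); m=cv2.inRange(hsv,lo,hi)
    k=np.zeros_like(m);x0,y0,x1,y1=box;k[y0:y1,x0:x1]=m[y0:y1,x0:x1]
    cs=cv2.findContours(k,cv2.RETR_EXTERNAL,cv2.CHAIN_APPROX_NONE)[0]
    c=max(cs,key=cv2.contourArea); return c[:,0].astype(float)
def rect(P):
    (c,s,a)=cv2.minAreaRect((P[:,:2]*1000).astype(np.float32)); b=cv2.boxPoints((c,s,a))
    e=b[1]-b[0];f=b[2]-b[1]; l=e if np.hypot(*e)>np.hypot(*f) else f
    return np.array(c)/1000,s,np.degrees(np.arctan2(l[1],l[0]))%180
E
python3 - <<'E'
from h import *
d=load('w1')
pl=cast(d,[[195,62],[421,74],[410,192],[196,181]],.012);print(pl.round(4))
g=cv2.cvtColor(d['color'],cv2.COLOR_RGB2HSV);print(g[100,260],g[160,380],g[120,290],g[144,319],g[10,330],g[220,400])
P=cast(d,blankquad(d,(270,100,370,185)),.02);print(rect(P))
print('knob',cast(d,[[242.5,203]],.038))
c=cv2.resize(d['color'][50:220,180:430,::-1],(800,544),interpolation=cv2.INTER_CUBIC);cv2.imwrite('pics/w1c.png',c)
E
```

```text
[[ 0.6618 -0.201   0.012 ]
 [ 0.5796 -0.3896  0.012 ]
 [ 0.4791 -0.3475  0.012 ]
 [ 0.5624 -0.1563  0.012 ]]
[135   2 206] [120   2 206] [120   4 207] [ 30 118 204] [ 30 108 204] [ 17 120 180]
(array([ 0.55310382, -0.2805321 ]), (59.408714294433594, 23.678390502929688), np.float32(50.43362))
knob [[ 0.529185   -0.19714578  0.038     ]]
```

View pics/w1c.png

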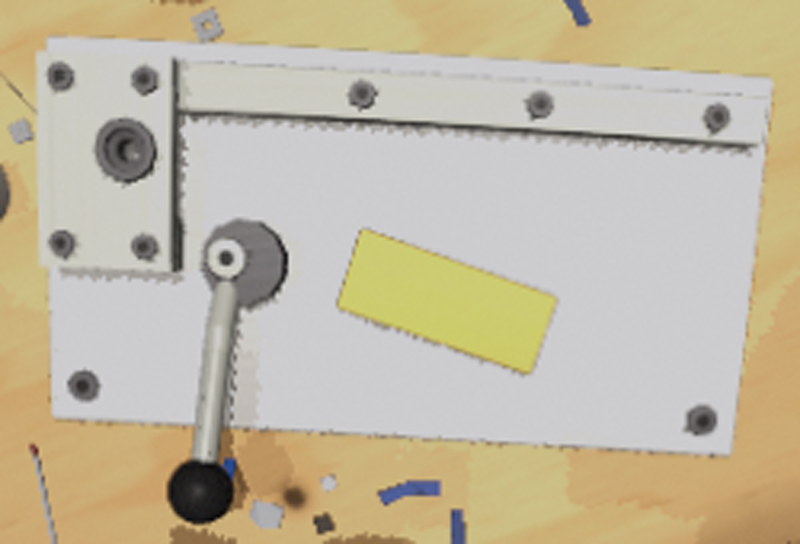

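```bash
python3 - <<'E'
from h import *
d=load('w1')
f=lambda p:np.array(p,float)/3.2+[180,50]
J=[(55,102,.012,(48,38)),(55,-106,.012,(771,77)),(-55,-106,.012,(730,455)),(-55,102,.012,(54,418)),(23,73,.035,(126,150)),(35,-102,.012,(757,146)),(35,40,.012,(250,121))]
W=np.array([cast(d,[f(p)],z)[0,:2] for _,_,z,p in J]);Q=np.array([[a/1000,b/1000] for a,b,_,_ in J])
use=[0,1,2,3,4]
q=Q[use].mean(0);w=W[use].mean(0);H=(Q[use]-q).T@(W[use]-w)
a=np.arctan2(H[0,1]-H[1,0],H[0,0]+H[1,1]);R=np.array([[np.cos(a),-np.sin(a)],[np.sin(a),np.cos(a)]]);o=w-R@q
print('yaw',a,np.degrees(a),'origin',o);print(((W-o)@R*1000).round(1))
np.save('jig.npy',[a,*o])
for z,p in [(.038,(201,490)),(.036,(226,258))]: print(((cast(d,[f(p)],z)[0,:2]-o)@R*1000).round(1))
c,s,b=rect(cast(d,blankquad(d,(270,100,370,185)),.02));print('blank jig',((c-o)@R*1000).round(1),b-90-np.degrees(a))
E
```

```text
yaw -0.4134612376518894 -23.689583909708787 origin [ 0.57161252 -0.27164539]
[[  54.4  101. ]
 [  54.6 -104.7]
 [ -54.6 -104.8]
 [ -54.4  101. ]
 [  23.    72.5]
 [  35.5 -102.8]
 [  34.    42.8]]
[-68.9  50.9]
[-4.3 44.8]
blank jig [-13.4 -15.6] -15.876795637410353
```

Emit:
jog_arm --series '[[[0.7,-0.2,-3.5],[0,0,-0.054],0.7],[[1.25,-0.45,-7],[0,0,-0.054],0.7],[[1.25,-0.45,-11],[0,0,-0.054],0.7],[[1.25,-0.45,-15],[0,0,-0.054],0.7],[[1.25,-0.45,-18],[0,0,-0.054],0.7]]'

```text
time: 1.87
position: [0.5144, -0.2653, 0.0483]
eef_rot: [0.979, -0.206, -0.001, -0.0]
wrist_force: [0.4, -0.2, 0.7]
gripper_width: 0.0257
```

```bash
cat >> h.py <<'E'
def jigst():
    s=readout.read_state();a,ox,oy=np.load('jig.npy');R=np.array([[np.cos(a),-np.sin(a)],[np.sin(a),np.cos(a)]])
    print('t',s['time'],'jig',(R.T@(s['position'][:2]-[ox,oy])*1000).round(1),'z',round(s['position'][2]*1000,1),'yaw',np.round(Ro.from_quat(s['eef_rot']).as_euler('ZYX')-[a,0,0],3),'Fjig',(R.T@s['wrist_force'][:2]).round(1),s['wrist_force'][2].round(1),'w',s['gripper_width'].round(4))
def towld(dx,dy):
    a=np.load('jig.npy')[0];return (np.cos(a)*dx-np.sin(a)*dy)/10,(np.sin(a)*dx+np.cos(a)*dy)/10
E
python3 -c "
from h import *
jigst();snap('wrist','w2')"
```

```text
Traceback (most recent call last):
  File "h.py", line 29, in jigst
    print('t',s['time'],'jig',(R.T@(s['position'][:2]-[ox,oy])*1000).round(1),'z',round(s['position'][2]*1000,1),'yaw',np.round(Ro.from_quat(s['eef_rot']).as_euler('ZYX')-[a,0,0],3),'Fjig',(R.T@s['wrist_force'][:2]).round(1),s['wrist_force'][2].round(1),'w',s['gripper_width'].round(4))
                                                                                                                                                                                                                                                                  ^^^^^^^^^^^^^^^^^^^^^^^^
AttributeError: 'float' object has no attribute 'round'
```

```bash
sed -i "s/s\['gripper_width'\].round(4)/round(float(s['gripper_width']),4)/" h.py
python3 -c "
from h import *
jigst();snap('wrist','w2')"
```

```text
t 1.8667 jig [-54.9 -17.2] z 48.3 yaw [-1.000e-03  2.000e-03 -3.141e+00] Fjig [0.5 0. ] 0.7 w 0.0257
```

View pics/w2.png

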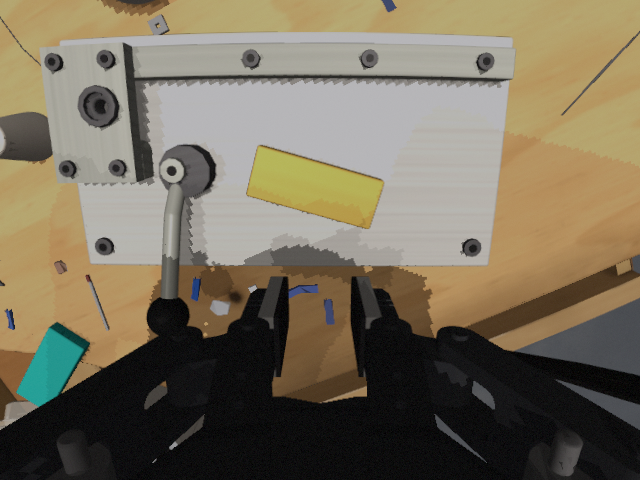

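Emit:
jog_arm --series '[[[0,0,-1],[0,0,0],0.7],[[0,0,-2],[0,0,0],0.7],[[0,0,-2.8],[0,0,0],0.7],[[0,0,-2.8],[0,0,0],0.7],[[0,0,-2.8],[0,0,0],0.7]]'

```text
time: 2.33
position: [0.5164, -0.2652, 0.0241]
eef_rot: [0.979, -0.205, 0.0, 0.0]
wrist_force: [-1.2, 0.4, -0.1]
gripper_width: 0.0257
```

```bash
python3 -c "
from h import *
jigst();print(towld(15,0),towld(0,10))
d=load('w2')
a,ox,oy=np.load('jig.npy');R=np.array([[np.cos(a),-np.sin(a)],[np.sin(a),np.cos(a)]])
for n,z,p in [('+-',.012,(512,38)),('-- ',.012,(488,264)),('-+',.012,(91,262)),('bush',.035,(98,105)),('rail end top face',.023,(514,76)),('knob',.038,(168,316))]: print(n,((cast(d,[p],z)[0,:2]-[ox,oy])@R*1000).round(1))
"
```

```text
t 2.3333 jig [-53.2 -16.3] z 24.1 yaw [ 0.000e+00 -1.000e-03  3.141e+00] Fjig [-1.2 -0.1] -0.1 w 0.0257
(np.float64(1.373603475498883), np.float64(-0.6026719606032698)) (np.float64(0.4017813070688465), np.float64(0.9157356503325887))
+- [  54.3 -104.5]
--  [ -53.3 -104.7]
-+ [-52.6 101.2]
bush [24.  72.3]
rail end top face [  36.4 -101.5]
knob [-69.   51.4]
```

Emit:
jog_arm --series '[[[0,0,-0.5],[0,0,0],0.7],[[0,0,-0.95],[0,0,0],0.7],[[0.5,-0.2,-0.95],[0,0,0],0.7],[[1.1,-0.48,-0.95],[0,0,0],0.7],[[1.65,-0.72,-0.95],[0,0,0],0.7]]'

```text
time: 2.75
position: [0.5334, -0.2725, 0.014]
eef_rot: [0.979, -0.205, 0.0, 0.0]
wrist_force: [-0.2, -0.6, -0.1]
gripper_width: 0.0256
```

```bash
python3 -c "
from h import *
jigst();snap('wrist','w3')"
```

```text
t 2.75 jig [-34.7 -16.1] z 14.0 yaw [ 1.000e-03 -0.000e+00 -3.142e+00] Fjig [ 0.1 -0.6] -0.1 w 0.0256
```

View pics/w3.png

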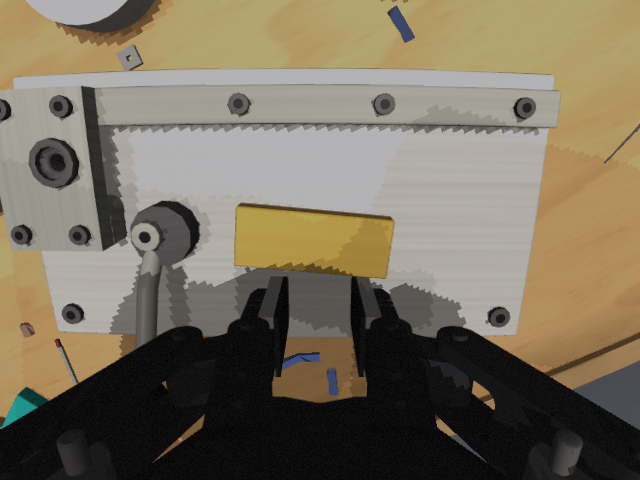

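The fingertips (about (285,278) and (352,278)) are straightening the blank, which is now at (315,240). I'll keep pushing towards the rail.

Emit:
jog_arm --series '[[[0.6,-0.26,0],[0,0,0],0.7],[[1.2,-0.52,0],[0,0,0],0.7],[[1.8,-0.79,0],[0,0,0],0.7],[[2.3,-1.01,0],[0,0,0],0.7],[[2.7,-1.18,0],[0,0,0],0.7]]'

```text
time: 3.22
position: [0.5602, -0.2842, 0.0137]
eef_rot: [0.979, -0.205, 0.0, -0.0]
wrist_force: [-2.1, 0.5, 1.0]
gripper_width: 0.0255
```

```bash
python3 -c "
from h import *
jigst();snap('wrist','w4')"
```

```text
t 3.2167 jig [ -5.4 -16.1] z 13.7 yaw [ 1.000e-03 -0.000e+00 -3.141e+00] Fjig [-2.1 -0.4] 1.0 w 0.0255
```

View pics/w4.png

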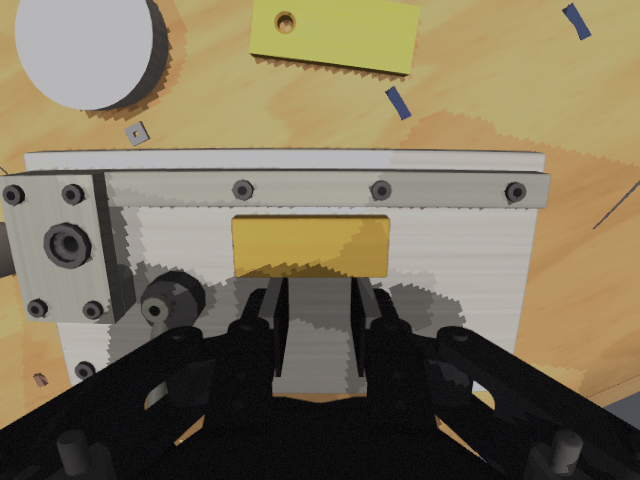

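Emit:
jog_arm --series '[[[0.15,-0.07,0.05],[0,0,0],0.7],[[0.3,-0.13,0.05],[0,0,0],0.7],[[0.4,-0.18,0.05],[0,0,0],0.7],[[0.48,-0.21,0.05],[0,0,0],0.7],[[0.48,-0.21,0.05],[0,0,0],0.7]]'

```text
time: 3.68
position: [0.5644, -0.286, 0.0143]
eef_rot: [0.979, -0.205, 0.0, -0.0]
wrist_force: [0.4, -0.7, -0.7]
gripper_width: 0.0259
```

```bash
python3 -c "
from h import *
jigst();snap('wrist','w5')"
```

```text
t 3.6833 jig [ -0.8 -16. ] z 14.3 yaw [ 1.000e-03 -0.000e+00 -3.142e+00] Fjig [ 0.6 -0.5] -0.7 w 0.0259
```

View pics/w5.png

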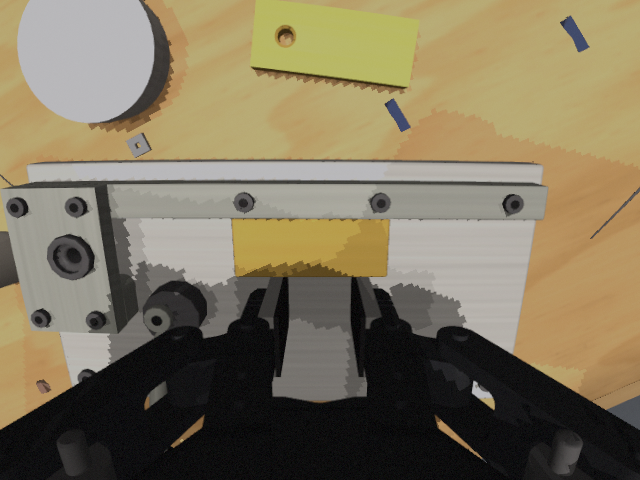

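Emit:
jog_arm --series '[[[0.06,-0.03,0],[0,0,0],0.7],[[0.12,-0.05,0],[0,0,0],0.7],[[0.18,-0.08,0],[0,0,0],0.7],[[0.18,-0.08,0],[0,0,0],0.7],[[0.18,-0.08,0],[0,0,0],0.7]]'

```text
time: 4.15
position: [0.565, -0.2862, 0.0141]
eef_rot: [0.979, -0.205, -0.001, -0.0]
wrist_force: [-12.0, 5.0, 7.3]
gripper_width: 0.0255
```

```bash
python3 -c "
from h import *
jigst();d=snap('wrist','w6')
a,ox,oy=np.load('jig.npy');R=np.array([[np.cos(a),-np.sin(a)],[np.sin(a),np.cos(a)]])
q=blankquad(d,(200,200,450,290),(15,90,60));P=(cast(d,q,.02)[:,:2]-[ox,oy])@R*1000;print(P.min(0),P.max(0))"
```

```text
t 4.15 jig [ -0.2 -16. ] z 14.1 yaw [ 1.000e-03  3.000e-03 -3.141e+00] Fjig [-13.   -0.2] 7.3 w 0.0255
[ 11.97266787 -42.96603197] [34.99661931 16.32890172]
```

View pics/w6.png

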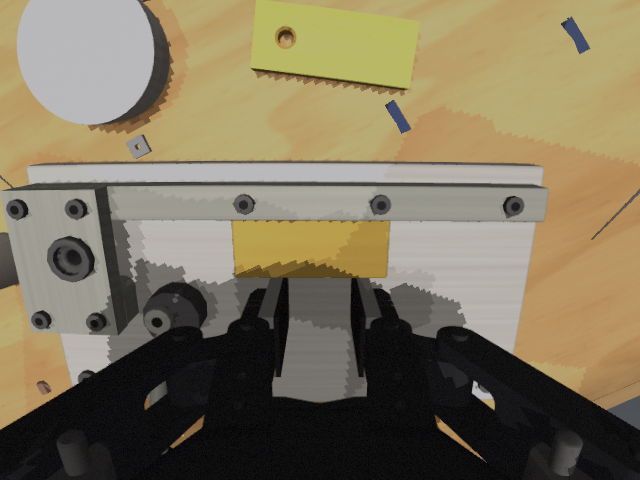

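Emit:
jog_arm --series '[[[-0.4,0.18,0],[0,0,0],0.7],[[-0.9,0.4,0.3],[0,0,0],0.7],[[-0.9,0.4,2.5],[0,0,0],1],[[-0.75,-2,4],[0,0,0],1],[[-0.6,-5,4],[0,0,0],1]]'

```text
time: 4.62
position: [0.5615, -0.3366, 0.0584]
eef_rot: [0.979, -0.204, 0.002, 0.001]
wrist_force: [1.1, -0.3, 0.7]
gripper_width: -0.0001
```

```bash
python3 -c "
from h import *
jigst();snap('wrist','w7')"
```

```text
t 4.6167 jig [ 16.8 -63.6] z 58.4 yaw [ 3.000e-03 -5.000e-03  3.141e+00] Fjig [1.2 0.2] 0.7 w -0.0001
```

View pics/w7.png

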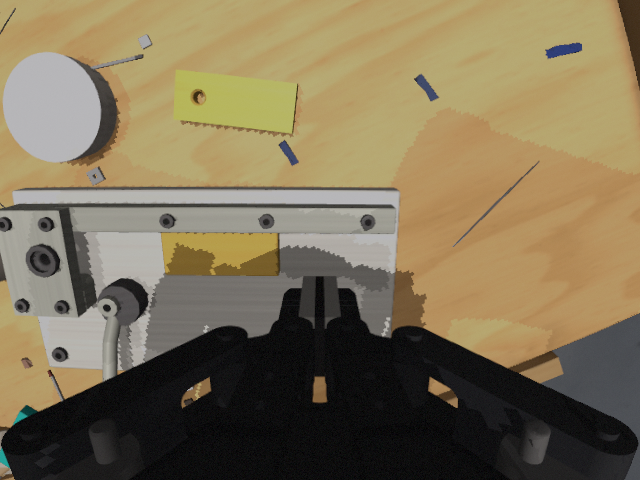

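Emit:
jog_arm --series '[[[0.1,-0.3,-1],[0,0,0],1],[[0.1,-0.3,-2.2],[0,0,0],1],[[0.1,-0.3,-3.2],[0,0,0],1],[[0.1,-0.3,-3.5],[0,0,0],1],[[0.1,-0.3,-3.5],[0,0,0],1]]'

```text
time: 5.08
position: [0.5605, -0.3384, 0.0174]
eef_rot: [0.979, -0.205, -0.001, -0.001]
wrist_force: [1.2, 0.7, 0.1]
gripper_width: 0.0002
```

```bash
python3 -c "
from h import *
jigst();d=snap('side','s8')
cv2.imwrite('pics/s8c.png',cv2.resize(d['color'][160:340,210:450,::-1],(800,600),interpolation=cv2.INTER_CUBIC))"
```

```text
t 5.0833 jig [ 16.7 -65.6] z 17.4 yaw [ 1.000e-03  3.000e-03 -3.141e+00] Fjig [0.8 1.1] 0.1 w 0.0002
```

View pics/s8c.png

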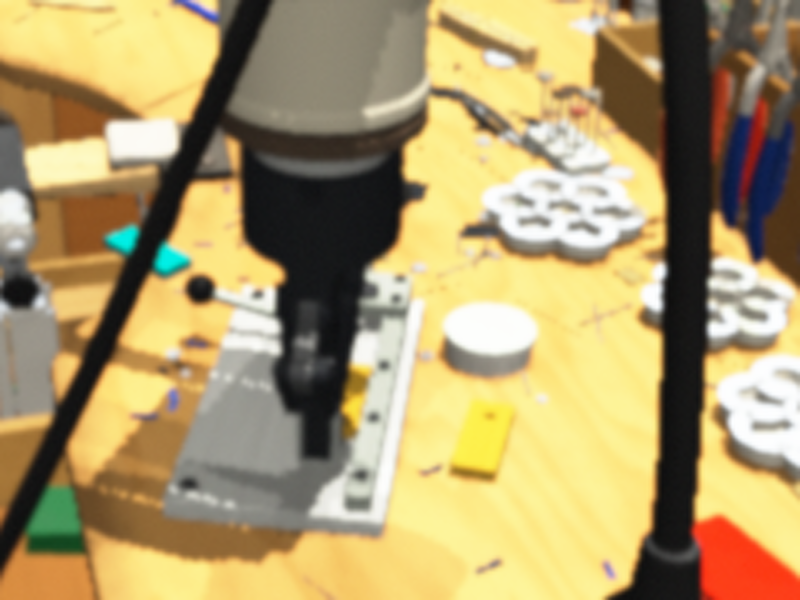

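Emit:
jog_arm --series '[[[0.23,-0.1,-0.3],[0,0,0],1],[[0.5,0.5,-0.3],[0,0,0],1],[[0.83,1.27,-0.3],[0,0,0],1],[[1.23,2.18,-0.3],[0,0,0],1],[[1.63,3.1,-0.3],[0,0,0],1]]'

```text
time: 5.55
position: [0.578, -0.3077, 0.0166]
eef_rot: [0.979, -0.205, 0.0, 0.0]
wrist_force: [-0.3, -0.5, 0.4]
gripper_width: -0.0
```

```bash
python3 -c "
from h import *
jigst();snap('wrist','w9')"
```

```text
t 5.55 jig [ 20.3 -30.4] z 16.6 yaw [ 1.000e-03 -0.000e+00 -3.142e+00] Fjig [-0.1 -0.6] 0.4 w -0.0
```

View pics/w9.png

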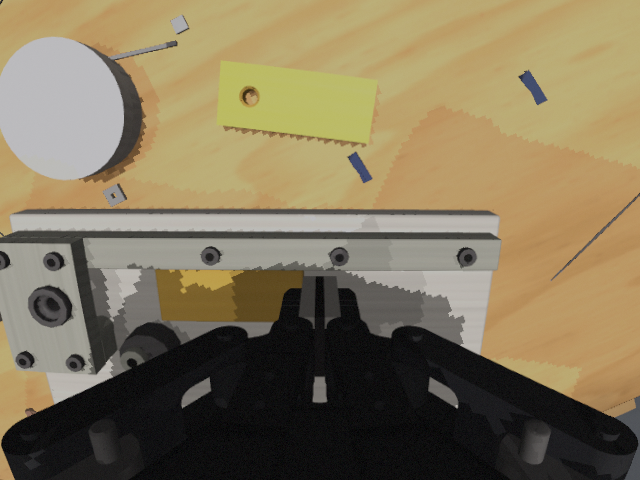

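Emit:
jog_arm --series '[[[0.32,0.73,-0.1],[0,0,0],1],[[0.64,1.47,-0.2],[0,0,0],1],[[0.96,2.2,-0.2],[0,0,0],1],[[1.24,2.84,-0.2],[0,0,0],1],[[1.5,3.4,-0.2],[0,0,0],1]]'

```text
time: 6.02
position: [0.5928, -0.2739, 0.0142]
eef_rot: [0.979, -0.205, -0.0, -0.0]
wrist_force: [0.5, -0.6, 0.8]
gripper_width: -0.0001
```

```bash
python3 -c "
from h import *
jigst();snap('wrist','w10')"
```

```text
t 6.0167 jig [20.3  6.4] z 14.2 yaw [ 1.000e-03  0.000e+00 -3.141e+00] Fjig [ 0.7 -0.3] 0.8 w -0.0001
```

View pics/w10.png

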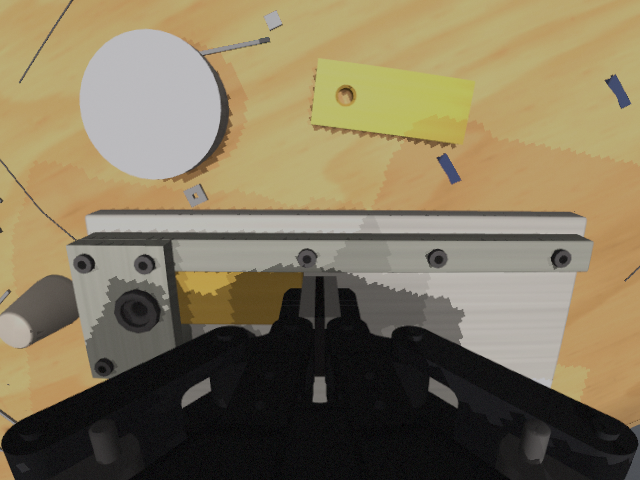

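Emit:
jog_arm --series '[[[0.1,0.23,0],[0,0,0],1],[[0.2,0.46,0],[0,0,0],1],[[0.28,0.64,0],[0,0,0],1],[[0.36,0.82,0],[0,0,0],1],[[0.36,0.82,0],[0,0,0],1]]'

```text
time: 6.48
position: [0.5961, -0.2664, 0.0143]
eef_rot: [0.979, -0.205, 0.0, -0.0]
wrist_force: [-0.4, 0.9, 0.2]
gripper_width: 0.0004
```

```bash
python3 -c "
from h import *
jigst()"
```

```text
t 6.4833 jig [20.4 14.6] z 14.3 yaw [ 1.000e-03 -0.000e+00 -3.141e+00] Fjig [-0.8  0.6] 0.2 w 0.0004
```

Emit:
jog_arm --series '[[[0.06,0.14,0],[0,0,0],1],[[0.12,0.27,0],[0,0,0],1],[[0.16,0.37,0],[0,0,0],1],[[0.16,0.37,0],[0,0,0],1],[[0.16,0.37,0],[0,0,0],1]]'

```text
time: 6.9
position: [0.5977, -0.2628, 0.0143]
eef_rot: [0.979, -0.205, 0.0, -0.0]
wrist_force: [0.1, -0.6, -0.3]
gripper_width: -0.0004
```

```bash
python3 -c "
from h import *
jigst();snap('wrist','w11')"
```

```text
t 6.9 jig [20.3 18.6] z 14.3 yaw [ 1.000e-03 -0.000e+00 -3.141e+00] Fjig [ 0.3 -0.5] -0.3 w -0.0004
```

View pics/w11.png

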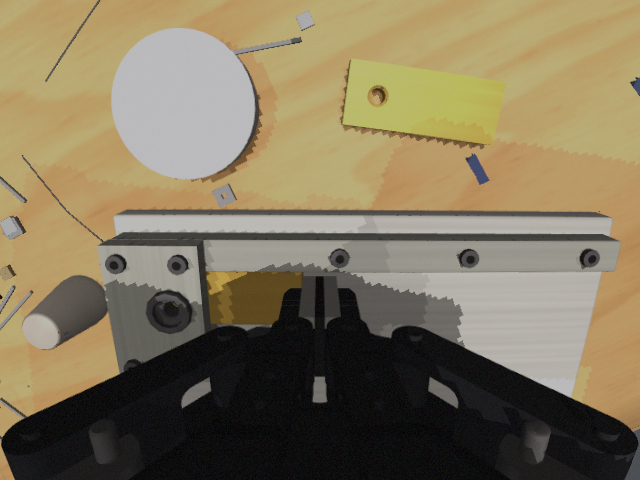

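```bash
python3 -c "
from h import *
d=load('w11')
a,ox,oy=np.load('jig.npy');R=np.array([[np.cos(a),-np.sin(a)],[np.sin(a),np.cos(a)]])
print((cast(d,[[303,274],[303,285]],.02)[:,:2]-[ox,oy])@R*1000,(cast(d,[[203,268],[168,312]],.031)[:,:2]-[ox,oy])@R*1000)"
```

```text
[[33.77649857 24.1135107 ]
 [29.12572164 24.16234793]] [[40.33183156 59.61683997]
 [22.52708049 74.60488065]]
```

Emit:
jog_arm --series '[[[0.04,0.09,0],[0,0,0],1],[[0.08,0.18,0],[0,0,0],1],[[0.08,0.18,0],[0,0,0],1],[[0.08,0.18,0],[0,0,0],1],[[0.08,0.18,0],[0,0,0],1]]'

```text
time: 7.37
position: [0.5981, -0.2617, 0.0142]
eef_rot: [0.979, -0.205, -0.0, 0.0]
wrist_force: [-3.0, -4.7, 0.0]
gripper_width: 0.0001
```

Emit:
jog_arm --series '[[[0.04,0.09,0],[0,0,0],1],[[0.06,0.14,0],[0,0,0],1],[[0.06,0.14,0],[0,0,0],1],[[0.06,0.14,0],[0,0,0],1],[[0.06,0.14,0],[0,0,0],1]]'

```text
time: 7.78
position: [0.5983, -0.2614, 0.0143]
eef_rot: [0.979, -0.205, -0.0, 0.001]
wrist_force: [-7.2, -14.9, -0.5]
gripper_width: -0.0002
```

```bash
python3 -c "
from h import *
jigst();snap('wrist','w12')"
```

```text
t 7.7833 jig [20.3 20.1] z 14.3 yaw [0.    0.    3.139] Fjig [ -0.6 -16.5] -0.5 w -0.0002
```

View pics/w12.png

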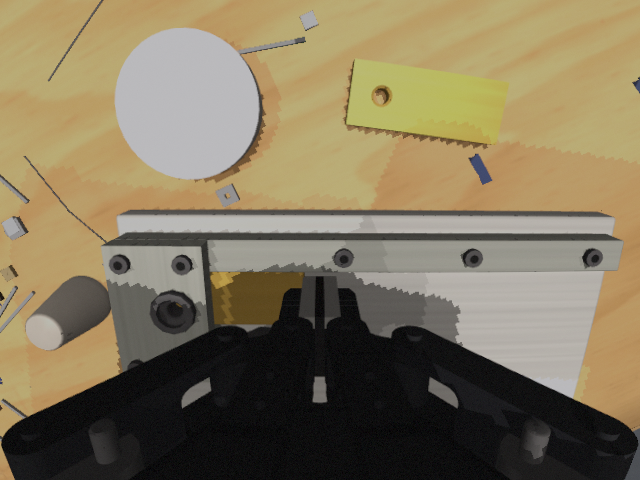

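Emit:
jog_arm --series '[[[-0.2,-0.46,0],[0,0,0],1],[[-0.5,-1.1,0.3],[0,0,0],1],[[-0.5,-1.1,3],[0,0,0],1],[[-0.5,-1.1,7],[0,0,0],1],[[-0.5,-1.1,10.5],[0,0,0],1]]'

```text
time: 8.25
position: [0.5936, -0.2708, 0.1208]
eef_rot: [0.979, -0.205, -0.0, -0.0]
wrist_force: [1.6, -0.6, 0.7]
gripper_width: 0.0001
```

```bash
python3 -c "
from h import *
jigst();d=snap('side','s13');snap('scene','c13')
a,ox,oy=np.load('jig.npy');R=np.array([[np.cos(a),-np.sin(a)],[np.sin(a),np.cos(a)]])
w=load('w1')
for z in (.05,.1,.15): print(z,((cast(w,[[105,150]],z)[:,:2]-[ox,oy])@R*1000).round(),((cast(load('side0'),[[218,225],[216,247]],z)[:,:2]-[ox,oy])@R*1000).round(),((cast(load('scene0'),[[390,295],[425,285]],z)[:,:2]-[ox,oy])@R*1000).round())
"
```

```text
t 8.25 jig [19.8  9.7] z 120.8 yaw [ 0.000e+00  1.000e-03 -3.141e+00] Fjig [1.7 0.1] 0.7 w 0.0001
0.05 [[-25. 170.]] [[-186.   96.]
 [-163.   13.]] [[-153.   73.]
 [-159.   21.]]
0.1 [[-21. 141.]] [[-152.    7.]
 [-132.  -66.]] [[-201.  112.]
 [-207.   66.]]
0.15 [[-17. 113.]] [[-119.  -82.]
 [-101. -146.]] [[-249.  151.]
 [-254.  110.]]
```

View pics/c13.png

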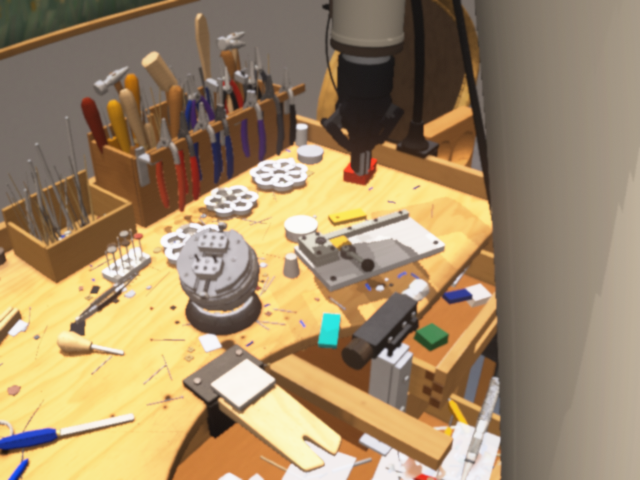

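View pics/s13.png

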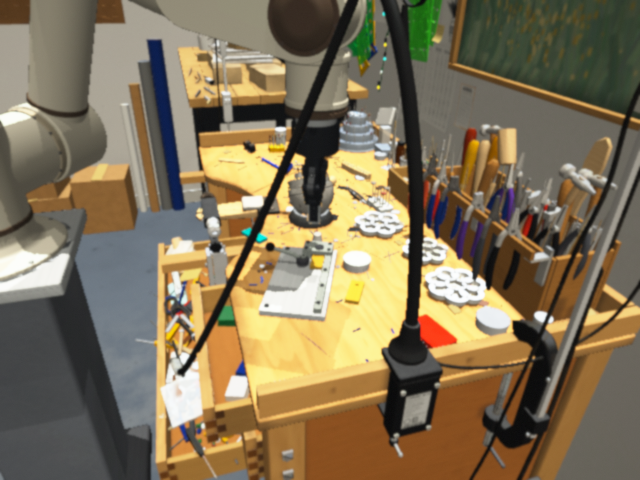

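The blank is home: the resistance on the end stop was 16 N at a finger position that puts the tail at jig y of about 25. Next is the lever. I'll approach the knob from its +y side with the tool yawed, to stay clear of the ball vise.

Emit:
jog_arm --series '[[[-1.4,2,0],[0,0,0.11],1],[[-2.8,4,0],[0,0,0.22],1],[[-4.2,6,0],[0,0,0.33],1],[[-5.6,8,0],[0,0,0.44],1],[[-6.7,9.6,0],[0,0,0.52],1]]'

```text
time: 8.77
position: [0.526, -0.1735, 0.1195]
eef_rot: [0.998, 0.057, 0.0, -0.0]
wrist_force: [-0.1, 0.3, 0.2]
gripper_width: 0.0002
```

Emit:
jog_arm --series '[[[0,0,0],[0,0,0],1],[[0,0,-1],[0,0,0],1],[[0,0,-2],[0,0,0],1],[[0,0,-3],[0,0,0],1],[[0,0,-3],[0,0,0],1]]'

```text
time: 9.18
position: [0.5262, -0.1747, 0.0862]
eef_rot: [0.999, 0.053, -0.002, -0.001]
wrist_force: [0.1, -0.3, -0.6]
gripper_width: 0.0001
```

```bash
python3 -c "
from h import *
jigst();snap('wrist','w14');d=snap('scene','c14')
cv2.imwrite('pics/c14c.png',cv2.resize(d['color'][120:330,160:460,::-1],(800,560),interpolation=cv2.INTER_CUBIC))"
```

```text
t 9.1833 jig [-80.5  70.5] z 86.2 yaw [ 5.190e-01  3.000e-03 -3.139e+00] Fjig [ 0.2 -0.2] -0.6 w 0.0001
```

View pics/w14.png

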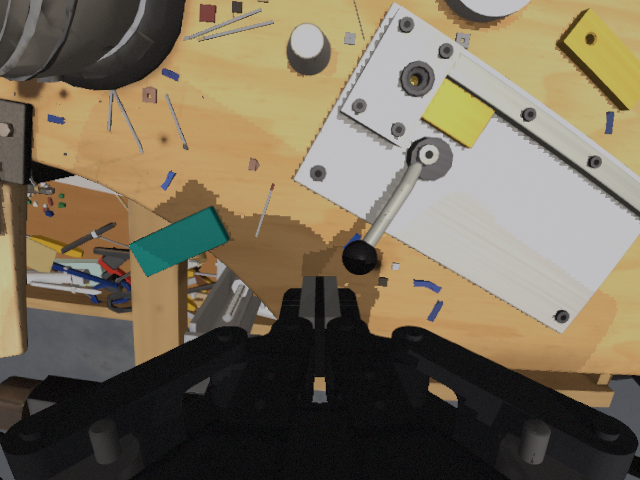

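View pics/c14c.png

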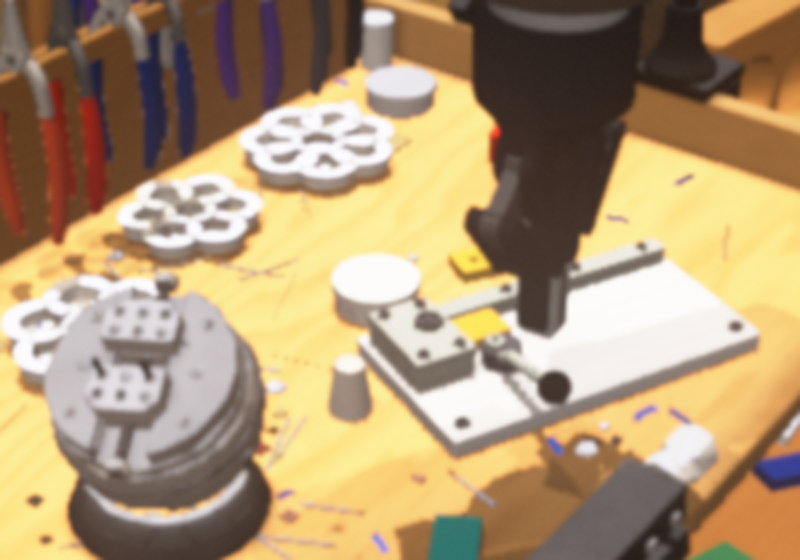

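```bash
python3 -c "
from h import *
d=load('w14')
a,ox,oy=np.load('jig.npy');R=np.array([[np.cos(a),-np.sin(a)],[np.sin(a),np.cos(a)]])
j=lambda p,z:((cast(d,p,z)[:,:2]-[ox,oy])@R*1000).round(1)
print(j([[359,257]],.038),j([[429,154]],.036),j([[469,147],[495,111]],.02))
K=j([[359,257]],.038)[0]
P=np.array([-4.5,46]);ph0=np.degrees(np.arctan2(*(K-P)[::-1]));print(ph0)
for ph,al in [(ph0-8,30),(ph0,30),(185,30),(195,35),(205,40),(215,47),(225,53),(235,60),(245,67),(255,74),(262,80),(265,83),(268,83),(270,83)]:
    f=np.radians(ph);b=np.radians(-90+al);C=P+65*np.array([np.cos(f),np.sin(f)])-14.5*np.array([np.cos(b),np.sin(b)])
    print(round(ph),al,C.round(1),'rel world cm',np.round(np.array(towld(*(C-[-80.5,70.5]))),2),round(np.radians(al-30),2))
"
```

```text
[[-68.6  51.5]] [[-4.3 48.9]] [[11.5 27.2]
 [34.7 25.9]]
175.0958371232597
167 30 [-75.1  73.1] rel world cm [0.6  0.02] 0.0
175 30 [-76.5  64.1] rel world cm [ 0.11 -0.75] 0.0
185 30 [-76.5  52.9] rel world cm [-0.34 -1.77] 0.0
195 35 [-75.6  41.1] rel world cm [-0.73 -2.89] 0.09
205 40 [-72.7  29.6] rel world cm [-0.93 -4.05] 0.17
215 47 [-68.3  18.6] rel world cm [-0.97 -5.24] 0.3
225 53 [-62.    8.8] rel world cm [-0.79 -6.39] 0.4
235 60 [-54.3   0. ] rel world cm [-0.44 -7.51] 0.52
245 67 [-45.3  -7.2] rel world cm [ 0.1  -8.53] 0.65
255 74 [-35.3 -12.8] rel world cm [ 0.8  -9.44] 0.77
262 80 [-27.8 -15.8] rel world cm [  1.35 -10.02] 0.87
265 83 [-24.6 -17. ] rel world cm [  1.61 -10.26] 0.93
268 83 [-21.2 -17.2] rel world cm [  1.91 -10.41] 0.93
270 83 [-18.9 -17.2] rel world cm [  2.12 -10.51] 0.93
```

Emit:
jog_arm --series '[[[0,0,-2],[0,0,0],1],[[0,0,-4],[0,0,0],1],[[0,0,-5.5],[0,0,0],1],[[0,0,-5.5],[0,0,0],1],[[0,0,-5.5],[0,0,0],1]]'

```text
time: 9.7
position: [0.527, -0.1748, 0.0343]
eef_rot: [0.999, 0.053, -0.0, -0.0]
wrist_force: [0.4, -0.0, 1.5]
gripper_width: 0.0
```

Emit:
jog_arm --series '[[[0.1,-0.75,0],[0,0,0],1],[[-0.1,-1.25,0],[0,0,0],1],[[-0.34,-1.77,0],[0,0,0],1],[[-0.55,-2.3,0],[0,0,0.05],1],[[-0.73,-2.89,0],[0,0,0.09],1]]'

```text
time: 10.12
position: [0.5198, -0.2045, 0.0351]
eef_rot: [0.995, 0.099, 0.001, 0.0]
wrist_force: [0.3, 0.1, 0.1]
gripper_width: -0.0003
```

```bash
python3 -c "
from h import *
jigst();snap('wrist','w15')"
```

```text
t 10.1167 jig [-74.4  40.7] z 35.1 yaw [ 6.130e-01 -1.000e-03  3.141e+00] Fjig [0.2 0.2] 0.1 w -0.0003
```

View pics/w15.png

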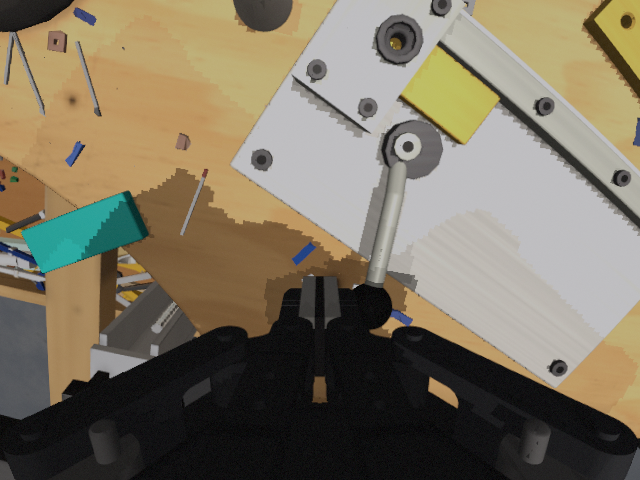

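Emit:
jog_arm --series '[[[-0.12,-0.6,-0.2],[0,0,0.04],1],[[-0.2,-1.2,-0.4],[0,0,0.08],1],[[-0.24,-1.9,-0.4],[0,0,0.16],1],[[-0.22,-2.6,-0.4],[0,0,0.23],1],[[-0.06,-3.5,-0.4],[0,0,0.31],1]]'

```text
time: 10.58
position: [0.5191, -0.2391, 0.0308]
eef_rot: [0.968, 0.252, 0.0, 0.0]
wrist_force: [0.2, 1.2, -0.3]
gripper_width: 0.0002
```

Emit:
jog_arm --series '[[[0.15,-0.55,0],[0,0,0.06],1],[[0.35,-1.12,0],[0,0,0.12],1],[[0.6,-1.65,0],[0,0,0.19],1],[[0.89,-2.14,0],[0,0,0.25],1],[[1.2,-2.6,0],[0,0,0.31],1]]'

```text
time: 11.0
position: [0.5312, -0.2652, 0.0308]
eef_rot: [0.917, 0.398, 0.0, 0.0]
wrist_force: [-0.9, 2.9, 0.9]
gripper_width: 0.0002
```

```bash
python3 -c "
from h import *
jigst();snap('wrist','w16')"
```

```text
t 11.0 jig [-39.6 -10.4] z 30.8 yaw [ 1.232 -0.     3.141] Fjig [-1.9  2.3] 0.9 w 0.0002
```

View pics/w16.png

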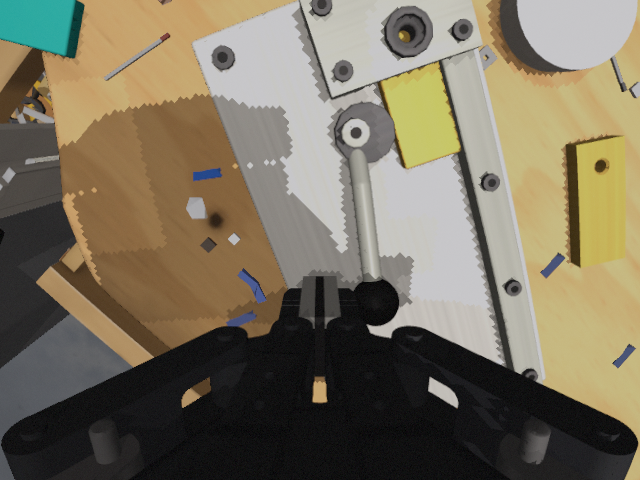

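Emit:
jog_arm --series '[[[0.3,-0.35,0],[0,0,0.06],1],[[0.6,-0.65,0],[0,0,0.12],1],[[0.85,-0.9,0],[0,0,0.18],1],[[1.1,-1.1,0],[0,0,0.2],1],[[1.1,-1.1,0],[0,0,0.2],1]]'

```text
time: 11.47
position: [0.538, -0.2735, 0.0296]
eef_rot: [0.874, 0.487, -0.003, -0.005]
wrist_force: [-39.2, 19.7, 22.4]
gripper_width: 0.0001
```

```bash
python3 -c "
from h import *
jigst()"
```

```text
t 11.4667 jig [-30.  -15.2] z 29.6 yaw [ 1.43e+00  1.00e-03 -3.13e+00] Fjig [-43.8   2.3] 22.4 w 0.0001
```

Emit:
jog_arm --series '[[[-0.2,0.1,0],[0,0,0],1],[[-0.3,0.13,0],[0,0,0],1],[[-0.3,0.13,0],[0,0,0],1],[[-0.3,0.13,0],[0,0,0],1],[[-0.3,0.13,0],[0,0,0],1]]'

```text
time: 11.88
position: [0.5371, -0.273, 0.0301]
eef_rot: [0.874, 0.486, -0.001, -0.002]
wrist_force: [-17.6, 12.2, 9.6]
gripper_width: -0.0003
```

```bash
python3 -c "
from h import *
jigst();snap('wrist','w17');d=snap('side','s17');cv2.imwrite('pics/s17c.png',cv2.resize(d['color'][160:340,210:450,::-1],(800,600),interpolation=cv2.INTER_CUBIC))
d=load('w17')"
```

```text
t 11.8833 jig [-31.1 -15.1] z 30.1 yaw [ 1.428 -0.    -3.136] Fjig [-21.    4.1] 9.6 w -0.0003
```

View pics/w17.png

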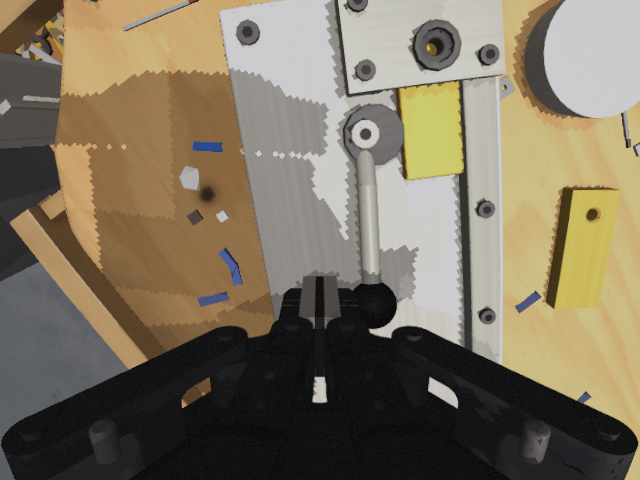

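View pics/s17c.png

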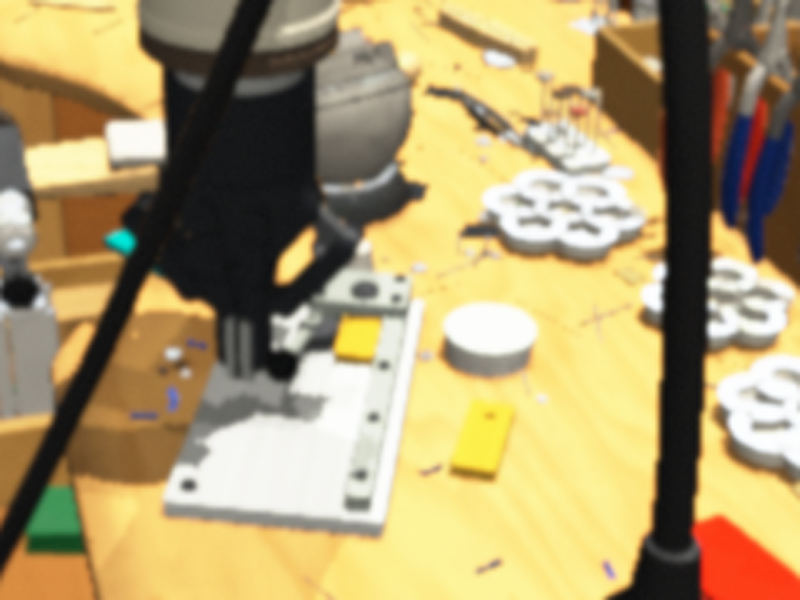

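```bash
python3 -c "
from h import *
d=load('w17')
a,ox,oy=np.load('jig.npy');R=np.array([[np.cos(a),-np.sin(a)],[np.sin(a),np.cos(a)]])
j=lambda p,z:((cast(d,p,z)[:,:2]-[ox,oy])@R*1000).round(1)
K=j([[376,305]],.038)[0];
for z in (.03,.034,.038):
  P=j([[366,134]],z)[0];print(K,P,np.degrees(np.arctan2(*(K-P)[::-1]))%360,np.degrees(np.arctan2(*(K-[-4.5,46])[::-1]))%360)
print(j([[407,180],[464,173],[462,84],[400,90]],.02),j([[437,45]],.035))
s=load('s17');print(((cast(s,np.array([[284,362]])*.3+[210,160],.038)[:,:2]-[ox,oy])@R*1000))
"
```

```text
[ -7.8 -18.7] [-3.7 46.5] 266.4017823912675 267.0801797670006
[ -7.8 -18.7] [-4.2 46.6] 266.84446834327326 267.0801797670006
[ -7.8 -18.7] [-4.6 46.8] 267.2030407317712 267.0801797670006
[[11.9 25.8]
 [35.5 25.5]
 [36.6 60.3]
 [12.3 61. ]] [[23.3 73.2]]
[[ -9.94332354 -17.13048928]]
```

Emit:
jog_arm --series '[[[-0.5,0.22,0],[0,0,0],1],[[-1.4,0.6,0],[0,0,0],1],[[-2,0.9,1],[0,0,0],1],[[-2,0.9,4],[0,0,0],1],[[-2,0.9,8],[0,0,0],1]]'

```text
time: 12.4
position: [0.5173, -0.2643, 0.1097]
eef_rot: [0.874, 0.486, -0.001, -0.002]
wrist_force: [-0.0, -0.2, -0.2]
gripper_width: 0.0001
```

Emit:
jog_arm --series '[[[-2,0.8,4],[0,0,0],1],[[-4,1.6,8],[0,0,0],1],[[-4,1.6,8],[0,0,0],1],[[-4,1.6,8],[0,0,0],1],[[-4,1.6,8],[0,0,0],1]]'

```text
time: 12.82
position: [0.4789, -0.2493, 0.1912]
eef_rot: [0.874, 0.487, 0.0, 0.001]
wrist_force: [-0.2, -0.6, -0.2]
gripper_width: -0.0003
```

```bash
python3 -c "
from h import *
jigst();snap('wrist','w18');d=snap('side','s18');cv2.imwrite('pics/s18c.png',cv2.resize(d['color'][220:340,230:390,::-1],(800,600),interpolation=cv2.INTER_CUBIC))"
```

```text
t 12.8167 jig [-93.9 -16.7] z 191.2 yaw [1.43 0.   3.14] Fjig [ 0.1 -0.6] -0.2 w -0.0003
```

View pics/w18.png

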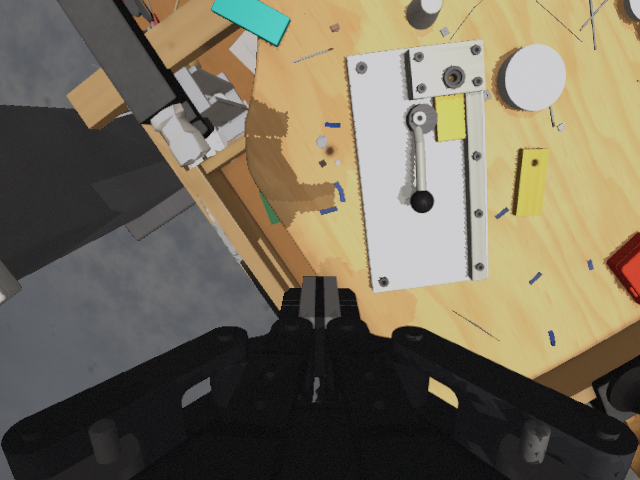

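View pics/s18c.png

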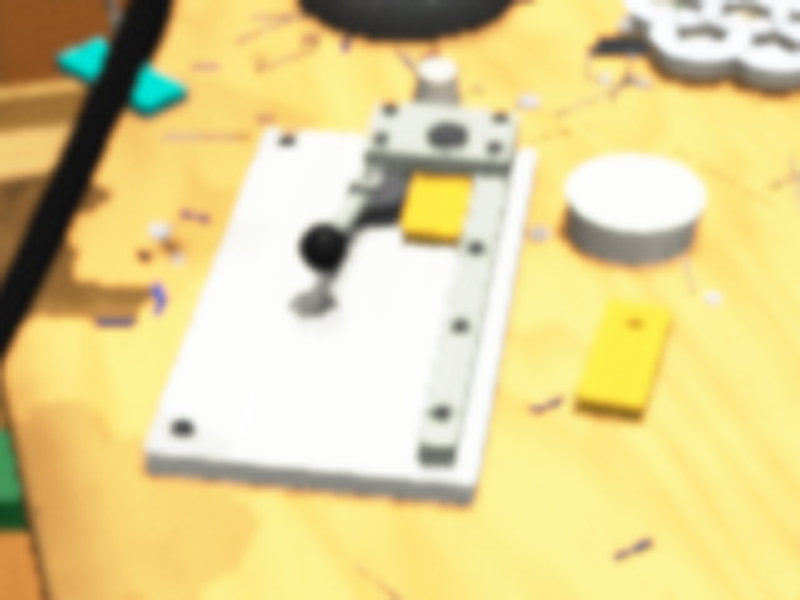

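```bash
python3 -c "
from h import *
a,ox,oy=np.load('jig.npy');R=np.array([[np.cos(a),-np.sin(a)],[np.sin(a),np.cos(a)]])
d=load('w18')
j=lambda p,z,d=d:((cast(d,p,z)[:,:2]-[ox,oy])@R*1000).round(1)
K=j([[423,201.5]],.038)[0];P=j([[418.5,118]],.036)[0];print(K,P,[np.degrees(np.arctan2(*(K-p)[::-1]))%360 for p in (P,np.array([-4.5,46]))])
print('tail',j([[438,140],[465,139]],.02),'bush',j([[454,76]],.035))
s=load('s18');print('side knob',j(np.array([[323,248]])/5+[230,220],.038,s),'tail',j(np.array([[403,238],[460,243]])/5+[230,220],.02,s),'boss/bush',j(np.array([[447,134]])/5+[230,220],.035,s))
"
```

```text
[ -8.7 -18.4] [-6.8 46.7] [np.float64(268.3282475149345), np.float64(266.26860300083956)]
tail [[12.  27. ]
 [34.5 25. ]] bush [[23.1 74.2]]
side knob [[-10.4 -20.4]] tail [[12.8 17.1]
 [33.9 17. ]] boss/bush [[22.4 68.6]]
```

```bash
python3 -c "
from h import *
print(order.hand_in());jigst()"
```

```text
the job is handed in; nothing more can be done
None
the job is handed in; nothing more can be done
```

The blank is in the corner pocket under the bush and the cam is clamped on it. I handed the job in at about 12.9 s of the 54 s allowed.

**What I did:** I pushed the blank square against the rail with two half-open fingertips until the rail pushed back with about 13 N. I then slid it along the rail with the shut fingers until the end stop pushed back with about 16 N. Last, I pushed the knob round to its stop, backed off and raised the arm clear before handing in.

**Last checks:**

| Check | Measured | Should be |
|---|---|---|
| Blank's tail, wrist camera | jig y ≈ 25–27 (that view reads about 1 mm high at the bush) | 25 |
| Blank's sides, wrist camera | jig x ≈ 12 to 34.5 | 11 to 35 |
| Lever angle, knob to known pivot | ≈ 266° | 265° |

- **Side camera disagreement:** it put the tail at jig y ≈ 17. It also read the bush 4.4 mm low, and I probably picked the lower edge of the blank's end. I therefore relied on the wrist camera and the end-stop force.
- **Lever force:** at the cam's stop the fingers briefly reached about 44 N sideways (about 49 N in all), more than I meant. The wrist limit is 120 N. The 40 N limit covers the arm and gripper body, and in the pictures only the fingertips touched the knob.
- **Other objects:** the fob, tin, die and turquoise piece look unmoved in the pictures. I did not measure them.

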